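Line up the lens canisters by height on the rack

TASK

Stand the three lidded canisters and the brown dropper bottle upright on the rack in order of height, each in the middle of its own round mark: the shortest on the mark at the rack's open end, rising to the tallest on the mark next to the raised dark end plate. Leave the two slim glass vials standing where they are.

Things in the scene. Friction and masses are not known exactly. Their poses are not given: they have to be found in the camera images.
- can_small_mid (a point): Centre of the shortest canister: pale plastic pot with a blue screw lid, 53 mm tall, body 38 mm and lid (top 15 mm) 40 mm in diameter, about 70 g; upright at the start; this point is on its axis half-way up; z along the axis. 26.5 mm above its underside.
- can_medium_mid (a point): Centre of the middle canister: pale plastic pot with a black screw lid, 64 mm tall, body 38 mm and lid (top 19 mm) 40 mm in diameter, about 70 g; upright at the start; this point is on its axis half-way up; z along the axis. 32 mm above its underside.
- can_large_mid (a point): Centre of the biggest canister: pale plastic pot with a black screw lid, 72 mm tall, body 42 mm and lid (top 21 mm) 44 mm in diameter, about 70 g; upright at the start; this point is on its axis half-way up; z along the axis. 36 mm above its underside.
- bottle_mid (a point): Centre of the brown dropper bottle: 98 mm tall, body 34 mm in diameter up to a sloping shoulder that begins about 42 mm up, black cap 22 mm in diameter from 60 to 76 mm up, thin tip above it; about 50 g; upright at the start; this point is on its axis half-way up; z along the axis. 49 mm above its underside.
- mark_1 (a point): Centre of a round dark rubber standing mark (51 mm across, flush with the top) on the rack, at the height of the rack's top, 12 mm above the worktop. The first of the row, at the rack's open end (no end plate). The rack is a fixed aluminium bar 264 mm long and 70 mm wide with four marks in a straight row, 65 mm apart; it may lie at any yaw. The x axis of every mark runs along the row towards the end plate, y across the rack, z up.
- mark_2 (a point): Centre of a round dark rubber standing mark (51 mm across, flush with the top) on the rack, at the height of the rack's top, 12 mm above the worktop. The second from the open end.
- mark_3 (a point): Centre of a round dark rubber standing mark (51 mm across, flush with the top) on the rack, at the height of the rack's top, 12 mm above the worktop. The third from the open end.
- mark_4 (a point): Centre of a round dark rubber standing mark (51 mm across, flush with the top) on the rack, at the height of the rack's top, 12 mm above the worktop. The last of the row, next to the rack's raised dark steel end plate (70 mm wide, 10 mm thick, standing 24 mm above the rack's top, its inner face 34 mm beyond this point along x).
- vial_white_mid (a point): Centre of a slim glass vial with a white cap, a bystander that is left alone: 21 mm in diameter, 52 mm tall, standing loose and easily knocked over; this point is on its axis 26 mm above its underside.
- vial_black_mid (a point): Centre of a slim glass vial with a black cap, a bystander that is left alone: 21 mm in diameter, 60 mm tall, standing loose and easily knocked over; this point is on its axis 30 mm above its underside.
Not all that is in view belongs to the job. Leave any green or turquoise look-alike of the part that bears can_small_mid alone.

How it is judged (in metres and radians):
At the end, for the whole second after the job is handed in: From the open end to the end plate stand the 53 mm, the 64 mm and the 72 mm canister and the 98 mm dropper bottle, each upright (within 0.1 rad) on the rack with its axis within 12 mm of its mark's centre, released and at rest; both vials stand upright within 30 mm of where they stood (horizontal distance between can_small_mid and mark_1 below 0.012 m and angle between each of can_small_mid, can_medium_mid, can_large_mid, bottle_mid's own z axis and vertical below 0.1 rad and height (world z) of can_small_mid between 0.0325 and 0.0445 m and linear speed of each of can_small, can_medium, can_large, bottle below 0.02 m/s and horizontal distance between can_medium_mid and mark_2 below 0.012 m and height (world z) of can_medium_mid between 0.038 and 0.05 m and horizontal distance between can_large_mid and mark_3 below 0.012 m and height (world z) of can_large_mid between 0.042 and 0.054 m and horizontal distance between bottle_mid and mark_4 below 0.012 m and height (world z) of bottle_mid between 0.055 and 0.067 m and distance of each of vial_white_mid, vial_black_mid from where it was at the start of the episode below 0.03 m and angle between each of vial_white_mid, vial_black_mid's own z axis and vertical below 0.3 rad); the robot touches nothing.
It fails at once if the vial with the white cap is knocked over or shifted by more than 30 mm (distance of vial_white_mid from where it was at the start of the episode above 0.03 m or angle between vial_white_mid's own z axis and vertical above 0.5 rad).
It fails at once if the vial with the black cap is knocked over or shifted by more than 30 mm (distance of vial_black_mid from where it was at the start of the episode above 0.03 m or angle between vial_black_mid's own z axis and vertical above 0.5 rad).
It also fails if it takes over 112 s, if anything falls off the work surface, if the arm or the gripper's body presses on something with over 40 N, if the wrist force passes 120 N, or if a joint passes its speed limit or range.

ROBOT

A 6-joint arm with a two-finger parallel gripper is mounted at the origin on a cart in front of the work surface, level with it; the furniture and walls round the work are solid. World frame = base frame: x ahead of the robot, y to its left, z up, the work surface at z = 0. Lengths are in m, angles in degrees, forces in N, time in s.
With the tool pointing down it reaches from about 0.375 to 0.9 m from the base axis. Payload 3.1 kg.
Tool frame: the origin (TCP) lies at the centre of the arm's flange, where the gripper is bolted on; the fingertips stand 182 mm ahead of it and the grasp point (between the pads) lies 164 mm ahead of it; x points along the fingers, z is the direction in which the jaws open and shut, and the axes are right-handed (so a half turn about x gives the same grasp; the last joint's range is limited). The gripper opens to 87 mm and grips with 3 to 60 N. Pads are 19 mm wide; open, the fingers measure 117 mm over their backs; the gripper's body (75 mm by 190 mm) begins 51 mm behind the grasp point.
Start: joints at [-83.337, 30.224, 82.088, -0, 67.689, -10.227], TCP at [0.182, -0.598, 0.405] pointing down, gripper open.
Joint ranges: [-176.69, 176.69], [-43.24, 126.21], [12.49, 139.97], [-82, 262], [0, 151.66], [-163.58, 163.58]. Speed limits (degrees/s): [159.86, 159.86, 180, 180, 180, 180].

INTERFACE

Orientations are given as a 3x3 rotation matrix whose columns are the frame's x, y, z axes.
In Python, from rig import bot gives the robot as it stands.
- The arm moves only by the shell command python3 -m crank 'ROWS' [OPENING]. ROWS is JSON, a list of rows, each an object with "offset": the shift along the tool's x, y, z in m, a list of three; "spin": the turn about the tool's x in rad. A call has 1 to 12 rows; each row shifts and turns the commanded pose from where the row before left it, along the tool's axes as they then stand; what a row does not reach is not made up. A row lasts 1/10 s, in which the tool goes at most 50 mm and 8.59 degrees, less where a joint would pass 70% of its speed; a pose out of reach is approached as far as the arm can. A call is refused whole if a number of a shift passes 0.05 or a number of a turn 0.15, either way. A call with a gripper value outside its range is refused whole. OPENING is the finger opening in m, from 0 to 0.087, set as the call begins (- or left out, the last holds). The fingers move at their own pace and stop on an object; the grip force is fixed at half the most. Time passes only in rows, so rows that do not move let the fingers close. It gives the time, the measured TCP pose, the force and the opening at its end, in the units of the state.
- bot.read_state(): the state, without advancing time (a new reading comes with each control period).
- bot.capture(name): name is "side" or "top"; returns a dict with "pixels" (420x560x3 uint8, blue, green, red), "depth" (420x560 float32, m along the optical axis (not along the pixel's ray), 0 where there is no reading), "K" (3x3 intrinsics, pixels), "world_to_cam" (4x4, takes a point from world to camera coordinates). Camera axes: x right, y up, looking along -z (the intrinsics and any distortion apply to the point x, -y, -z); pixel columns grow to the right and rows downward; lengths in m; the calibration is good to about 2 mm. A picture is of the moment at which its call begins.
- bot.hand_in(): hands the job in, once; it reports no verdict.
Trained networks look in a picture, given as the dict that the camera call returned (one of the last four; its "shot" number tells which), for a name from the list of things; names that differ only in an ending like _2 or _b are one class to them, and where a whole thing is asked for, a point or a joint stands for the part that bears it (a point fixed in the world has none). Each returns a list of dicts, best first, with "p" (0 to 1); they miss things now and then, are a little off and sometimes report something else, mostly with a low value. They report only what shows in the picture. A call takes as long as a camera call. They do not tell look-alikes from the thing itself.
- bot.regions_of(label, picture): "region" (420x560 bool, what is visible of it) and "extent" ([centre column, centre row, width, height] in pixels, round what is visible of it).
The state is a dict: "time_s": time; "joint_positions": joint angles; "qvel": joint speeds; "tau": joint torques, N m; "position": TCP position; "tcp_rot": TCP orientation; "force": force on the tool from outside, world axes, zero at the start; "moment": the same for the moment, N m; "opening": opening from 0.0 (shut) to 1.0 (fully open).
Only numpy, scipy, OpenCV 4.12 (cv2) and the standard library are available. Lean on these libraries where they do the work, as an engineer would, in place of code of your own. Each camera call takes 0.05 s, during which the arm holds its last target.

## Working session

There is one attempt and no reset: what is moved stays moved. The work goes in short steps, Python scripts to look and compute and a shell command to move; the robot and the scene stay as the last step left them, time stands still between calls to the robot, and variables do not carry over. Pictures are saved under pics/ and viewed, and the job is handed in when it is done.

```bash
mkdir -p pics; ls; python3 - <<'E'
from rig import bot
import cv2,numpy as np
s=bot.read_state(); print({k:np.round(v,3).tolist() for k,v in s.items()})
for n in("top","side"):
    c=bot.capture(n); cv2.imwrite(f"pics/{n}0.png",c["pixels"]); np.savez(f"{n}0.npz",**c)
    print(n,c["K"],c["world_to_cam"].round(3).tolist(),[k for k in c])
    for l in["can_small_mid","can_medium_mid","can_large_mid","bottle_mid","vial_white_mid","vial_black_mid"]:
        print(l,[(round(r["p"],2),np.round(r["extent"]).tolist()) for r in bot.regions_of(l,c)])
E
```

```text
pics
{'time_s': 0.0, 'joint_positions': [-83.339, 30.276, 82.158, -0.001, 67.688, -10.229], 'qvel': [0.078, 0.052, -0.015, 0.006, 0.106, 0.054], 'tau': [-0.001, -44.004, -17.659, 0.063, 0.058, -0.0], 'position': [0.182, -0.598, 0.404], 'tcp_rot': [[-0.0, 0.957, 0.291], [0.002, 0.291, -0.957], [-1.0, 0.0, -0.002]], 'force': [-0.06, 0.811, 0.394], 'moment': [-0.008, 0.026, -0.038], 'opening': 1.0}
top [[472.93619777   0.         270.42435929]
 [  0.         472.93619777 206.12990019]
 [  0.           0.           1.        ]] [[-0.014, -1.0, 0.001, -0.002], [0.999, -0.014, 0.044, -0.513], [-0.044, 0.001, 0.999, -1.053], [0.0, 0.0, 0.0, 1.0]] ['pixels', 'depth', 'K', 'world_to_cam', 'shot']
can_small_mid [(0.91, [361.0, 239.0, 18.0, 14.0]), (0.81, [421.0, 209.0, 27.0, 24.0]), (0.72, [332.0, 215.0, 17.0, 19.0]), (0.55, [320.0, 260.0, 23.0, 15.0])]
can_medium_mid [(0.64, [358.0, 171.0, 24.0, 23.0]), (0.58, [361.0, 241.0, 19.0, 22.0])]
can_large_mid [(0.75, [416.0, 169.0, 25.0, 24.0]), (0.58, [363.0, 240.0, 18.0, 17.0])]
bottle_mid [(0.53, [290.0, 225.0, 14.0, 16.0])]
vial_white_mid [(0.61
[... 199 characters left out ...]
07093]
 [  0.           0.           1.        ]] [[-0.994, -0.107, 0.002, 0.507], [0.058, -0.52, 0.852, -0.08], [-0.09, 0.847, 0.523, -1.136], [0.0, 0.0, 0.0, 1.0]] ['pixels', 'depth', 'K', 'world_to_cam', 'shot']
can_small_mid [(0.83, [318.0, 176.0, 10.0, 27.0]), (0.63, [294.0, 187.0, 15.0, 22.0]), (0.58, [338.0, 196.0, 18.0, 32.0]), (0.54, [295.0, 153.0, 15.0, 23.0])]
can_medium_mid [(0.9, [258.0, 172.0, 12.0, 29.0]), (0.47, [315.0, 153.0, 12.0, 20.0])]
can_large_mid [(0.89, [267.0, 149.0, 18.0, 26.0])]
bottle_mid [(0.91, [296.0, 204.0, 17.0, 38.0])]
vial_white_mid [(0.47, [259.0, 198.0, 11.0, 23.0])]
vial_black_mid [(0.67, [316.0, 154.0, 11.0, 19.0]), (0.53, [242.0, 284.0, 143.0, 65.0])]
```

```bash
python3 - <<'E'
import cv2
for n in("top","side"):
    i=cv2.imread(f"pics/{n}0.png")
    cv2.imwrite(f"pics/{n}0b.png",cv2.resize(i[120:300,220:460] if n=="top" else i[90:330,160:400],(0,0),fx=3.3 if n=="top" else 2.5,fy=3.3 if n=="top" else 2.5,interpolation=cv2.INTER_CUBIC))
E
```

```text
(no output)
```

View pics/top0.png

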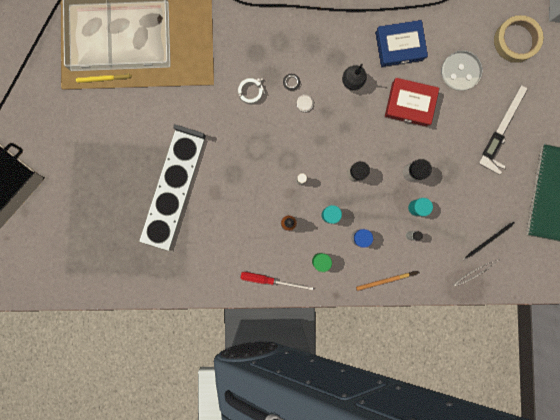

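View pics/side0.png

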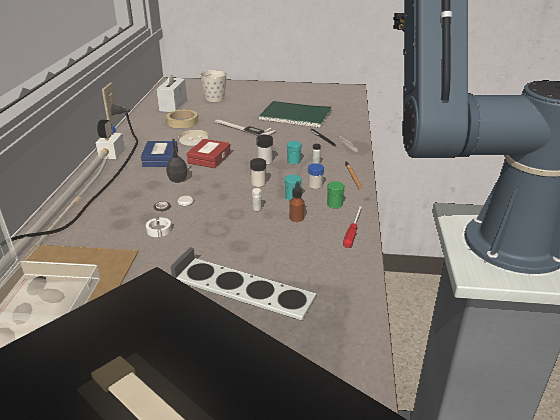

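```bash
sleep 1
```

```text
(no output)
```

View pics/top0b.png

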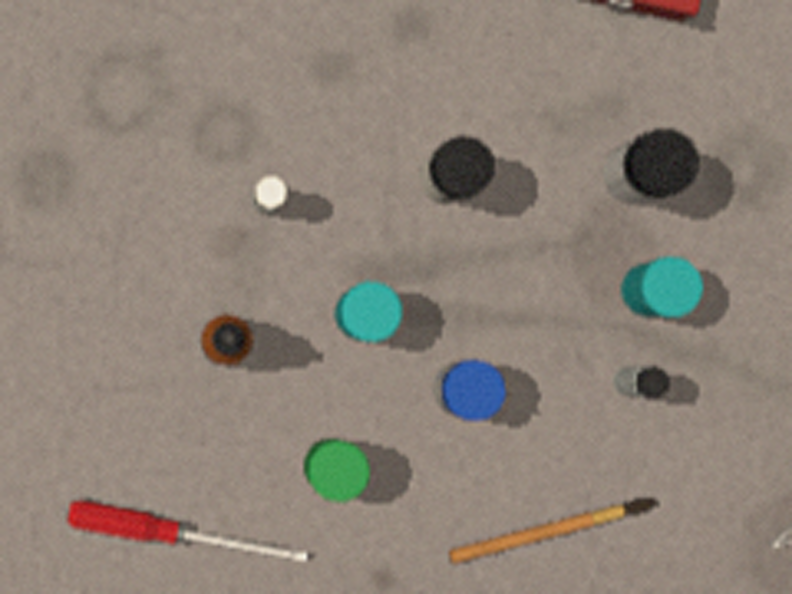

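View pics/side0b.png

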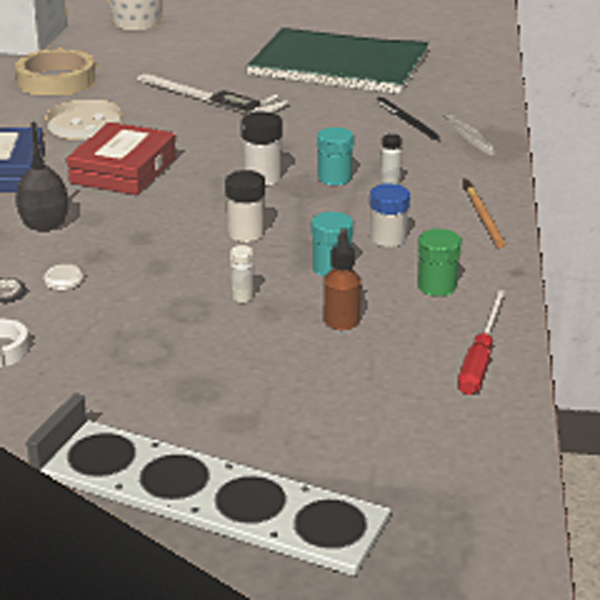

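The top view shows:
- **Rack:** mark_1 is at about (158,231) at the open end. mark_4 is at (185,149) beside the dark plate.
- **Black-lid canisters:** at (360,171) and (420,169). I still have to tell their heights apart.
- **Blue-lid pot:** at (364,238).
- **Look-alikes, left alone:** teal at (332,215) and (423,207), green at (322,262).
- **Bottle and vials:** dropper bottle at (289,223), white vial at (302,179), black vial at (417,236).

Next I measure positions.

```bash
cat > h.py <<'E'
import numpy as np,cv2
def ray(c,u,v):
    W=np.array(c["world_to_cam"]);R=W[:3,:3];t=W[:3,3];K=c["K"]
    d=np.array([(u-K[0,2])/K[0,0],-(v-K[1,2])/K[1,1],-1.])
    return -R.T@t,R.T@d
def at_z(c,u,v,z):
    o,d=ray(c,u,v);return o+d*(z-o[2])/d[2]
def at_depth(c,u,v,dep):
    o,d=ray(c,u,v);return o+d*dep
def proj(c,p):
    W=np.array(c["world_to_cam"]);q=W[:3,:3]@np.array(p)+W[:3,3];K=c["K"]
    return K[0,0]*q[0]/-q[2]+K[0,2],-K[1,1]*q[1]/-q[2]+K[1,2]
def cloud(c):
    D=c["depth"];v,u=np.mgrid[0:D.shape[0],0:D.shape[1]]
    W=np.array(c["world_to_cam"]);R=W[:3,:3];t=W[:3,3];K=c["K"]
    P=np.stack([(u-K[0,2])/K[0,0]*D,-(v-K[1,2])/K[1,1]*D,-D],-1)
    X=(P-t)@R; X[D==0]=np.nan; return X
E
python3 - <<'E'
from h import *
c=dict(np.load("top0.npz")); X=cloud(c); 
s=dict(np.load("side0.npz")); Y=cloud(s)
print("table z",np.nanmedian(X[200:280,200:260,2]), np.nanmedian(Y[240:260,200:260,2]))
for n,u,v in[("small",364,238),("A",360,171),("B",420,169),("bottle",289,223),("vw",302,179),("vb",417,236),("teal1",332,215),("teal2",423,207),("green",322,262)]:
    p0=at_z(c,u,v,.05)
    Z=X[v-18:v+19,u-18:u+19].reshape(-1,3)
    top=np.nanpercentile(Z[:,2],99.5); m=Z[:,2]>top-.008
    Q=Z[m][:,:2]
    # side cloud near
    Ys=Y.reshape(-1,3); k=(np.hypot(Ys[:,0]-np.median(Q[:,0]),Ys[:,1]-np.median(Q[:,1]))<.03)&(Ys[:,2]>.008)
    (cx,cy),r=cv2.minEnclosingCircle(Q.astype(np.float32))
    print(n,"top z",round(top,4),"n",m.sum(),"mean",Q.mean(0).round(4),"circ",round(cx,4),round(cy,4),round(r,4),"side ztop",np.nanpercentile(Ys[k,2],[98,99.5]).round(4) if k.any() else None)
# marks
b=c["pixels"]; g=b.max(2); 
sub=np.zeros_like(g); sub[120:255,130:215]=1
white=((b.min(2)>150)&(sub>0)).astype(np.uint8)
cs,_=cv2.findContours(white,cv2.RETR_EXTERNAL,2); k=max(cs,key=cv2.contourArea); print("rack rect",cv2.minAreaRect(k))
hull=np.zeros_like(white); cv2.drawContours(hull,[cv2.convexHull(k)],0,1,-1)
dark=((g<70)&(hull>0)).astype(np.uint8)
n,l,st,ce=cv2.connectedComponentsWithStats(dark)
for i in range(1,n):
    if st[i,4]>100: print(st[i],ce[i].round(2),at_z(c,*ce[i],.012).round(4),"rackz",np.nanmedian(X[l==i][:,2]).round(4))
E
```

```text
table z -0.0008310603082960415 -0.0011429220130519714
small top z 0.0558 n 271 mean [ 0.4392 -0.2088] circ 0.4389 -0.2092 0.0205 side ztop [0.054  0.0546]
A top z 0.0665 n 268 mean [ 0.5853 -0.2026] circ 0.5856 -0.2028 0.0202 side ztop [0.064  0.0643]
B top z 0.0745 n 338 mean [ 0.5856 -0.3312] circ 0.5856 -0.3317 0.0227 side ztop [0.0724 0.0727]
bottle top z 0.0939 n 13 mean [ 0.4748 -0.0479] circ 0.4741 -0.0482 0.0038 side ztop [0.0911 0.0953]
vw top z 0.054 n 72 mean [ 0.5711 -0.0782] circ 0.5715 -0.0781 0.0105 side ztop [0.0521 0.0525]
vb top z 0.062 n 79 mean [ 0.4431 -0.3236] circ 0.4428 -0.324 0.0109 side ztop [0.0605 0.0611]
teal1 top z 0.0558 n 264 mean [ 0.4917 -0.1423] circ 0.4919 -0.1424 0.0201 side ztop [0.0541 0.0544]
teal2 top z 0.0566 n 269 mean [ 0.5055 -0.3395] circ 0.5052 -0.3403 0.0206 side ztop [0.0537 0.0544]
green top z 0.0561 n 268 mean [ 0.3881 -0.1191] circ 0.3878 -0.1191 0.0202 side ztop [0.0537 0.0544]
rack rect ((171.0630340576172, 190.02011108398438), (30.66770362854004, 116.87596893310547), 17.715791702270508)
[174 138  22  22 372] [184.32 148.62] [0.646  0.1837 0.012 ] rackz 0.0114
[165 166  22  21 369] [175.58 176.02] [0.5841 0.2037 0.012 ] rackz 0.0117
[156 193  22  22 376] [166.76 203.52] [0.5223 0.2239 0.012 ] rackz 0.0117
[147 221  22  22 376] [157.94 231.03] [0.4607 0.2439 0.012 ] rackz 0.0115
```

The mark spacing comes out at 65 mm as it should. From the lid heights, (360,171) is the 64 mm canister and (420,169) is the 72 mm one. Blue-lid is the only 53 mm pot that isn't green or turquoise. I'll cross-check with the side camera and an enlarged crop.

```bash
cat >> h.py <<'E'
def go(x,y,z,**k):
    from rig import bot
    s=bot.read_state();R=np.array(s["tcp_rot"]);p=np.array(s["position"]);g=p+.164*R[:,0]
    d=np.array([x,y,z])-g
    print("grasp pt",g.round(4),"F",np.round(s["force"],1),"open",round(s["opening"],3),"t",round(s["time_s"],2),"tool offset",(R.T@d).round(4),"tilt",R[:,0].round(4),"jaw",R[:,2].round(3))
E
python3 - <<'E'
from h import *
s=dict(np.load("side0.npz"));c=dict(np.load("top0.npz"))
g=s["pixels"].max(2)
for n,u,v in[("m1",292,299),("m2",261,289),("m3",230,280),("m4",201,271)]:
    m=np.zeros_like(g);m[v-14:v+15,u-20:u+21]=1
    k,l,st,ce=cv2.connectedComponentsWithStats(((g<75)&(m>0)).astype(np.uint8)); i=l[v,u]
    print(n,st[i],at_z(s,*ce[i],.012).round(4))
# lids via depth side: fit circle axis using top ellipse: project expected positions and overlay
obj={"small":(.4389,-.209,.053),"med":(.5855,-.2028,.064),"large":(.5856,-.3315,.072),"bottle":(.4745,-.048,.076),"vw":(.5715,-.078,.052),"vb":(.443,-.324,.060)}
for nm,cam,box in(("side",s,(130,220,230,350)),("top",c,(150,260,270,440))):
    im=cv2.resize(cam["pixels"],(0,0),fx=6,fy=6,interpolation=cv2.INTER_CUBIC)
    for n,(x,y,z) in obj.items():
        r={"small":.02,"med":.02,"large":.022,"bottle":.011}.get(n,.0105)
        a=np.linspace(0,6.3,40)
        for zz,rr in((z,r),(0,r-.001 if n not in("bottle",) else .017)):
            pts=np.array([proj(cam,(x+rr*np.cos(t),y+rr*np.sin(t),zz)) for t in a])*6+3
            cv2.polylines(im,[pts.astype(int)],False,(0,255,255),1)
    v0,v1,u0,u1=box; cr=im[v0*6:v1*6,u0*6:u1*6]; f=min(1,790/cr.shape[1],590/cr.shape[0])
    cv2.imwrite(f"pics/{nm}_ov.png",cv2.resize(cr,(0,0),fx=f,fy=f,interpolation=cv2.INTER_AREA))
go(.439,-.209,.15)
E
```

```text
m1 [279 290  27  19 411] [0.4615 0.2452 0.012 ]
m2 [247 281  27  18 388] [0.5231 0.225  0.012 ]
m3 [217 272  26  17 361] [0.5849 0.2049 0.012 ]
m4 [188 264  26  16 337] [0.6465 0.1851 0.012 ]
grasp pt [ 0.1816 -0.598   0.2408] F [ 0.6  0.5 -1.5] open 0.997 t 0.7 tool offset [ 0.0908  0.3593 -0.2975] tilt [ 0.e+00 -1.e-04 -1.e+00] jaw [ 0.291 -0.957  0.   ]
```

```bash
sleep 2
```

```text
(no output)
```

View pics/side_ov.png

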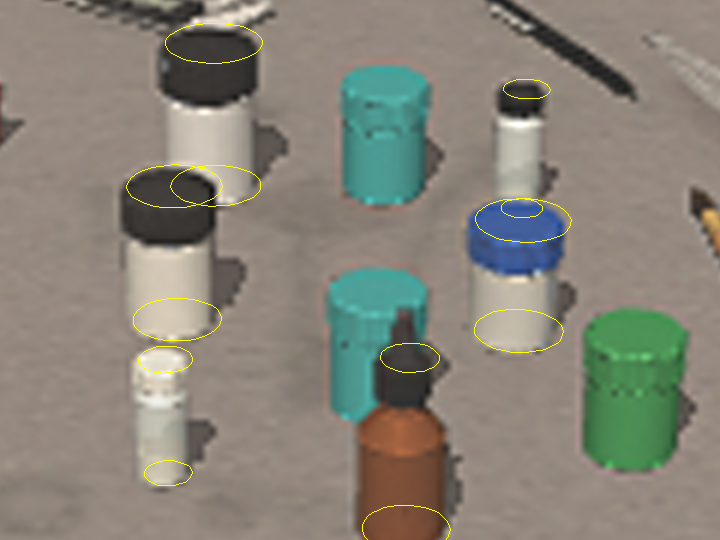

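View pics/top_ov.png

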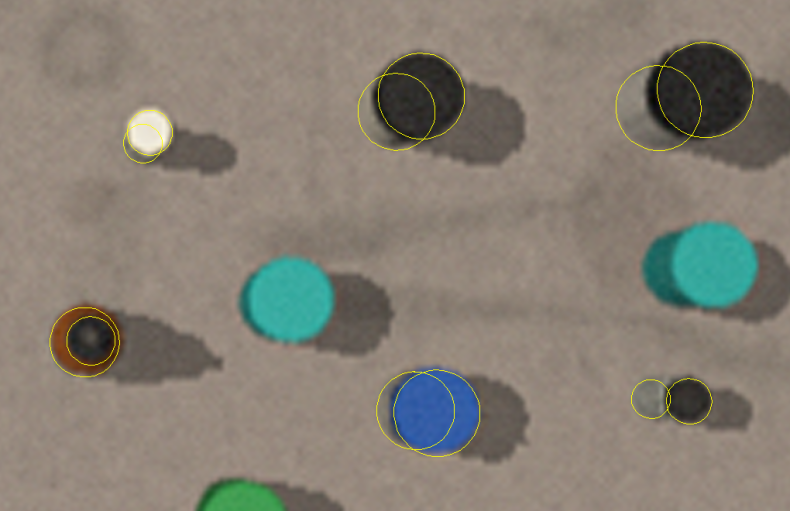

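Both cameras agree to about 1.5 mm, within calibration, so I use the average. The crop confirms the blue-lid pale pot at (364,238). The teal and green solids are the look-alikes. I'm moving now.

```bash
python3 -m crank '[{"offset":[0.0075,0.03,-0.0248]},{"offset":[0.0075,0.03,-0.0248]},{"offset":[0.0075,0.03,-0.0248]},{"offset":[0.0075,0.03,-0.0248]},{"offset":[0.0075,0.03,-0.0248]},{"offset":[0.0075,0.03,-0.0248]},{"offset":[0.0075,0.03,-0.0248]},{"offset":[0.0075,0.03,-0.0248]},{"offset":[0.0075,0.03,-0.0248]},{"offset":[0.0075,0.03,-0.0248]},{"offset":[0.0075,0.03,-0.0248]},{"offset":[0.0075,0.03,-0.0248]}]' 0.075
python3 -c "
from h import *
go(.4395,-.2085,.037)"
```

```text
grasp pt [ 0.1816 -0.598   0.2408] F [ 0.6  0.5 -1.5] open 0.997 t 0.7 tool offset [ 0.2038  0.3599 -0.2978] tilt [ 0.e+00 -1.e-04 -1.e+00] jaw [ 0.291 -0.957  0.   ]$[0]: bad value
```

```bash
python3 -m crank '[{"offset":[0.0075,0.03,-0.0248],"spin":0},{"offset":[0.0075,0.03,-0.0248],"spin":0},{"offset":[0.0075,0.03,-0.0248],"spin":0},{"offset":[0.0075,0.03,-0.0248],"spin":0},{"offset":[0.0075,0.03,-0.0248],"spin":0},{"offset":[0.0075,0.03,-0.0248],"spin":0},{"offset":[0.0075,0.03,-0.0248],"spin":0},{"offset":[0.0075,0.03,-0.0248],"spin":0},{"offset":[0.0075,0.03,-0.0248],"spin":0},{"offset":[0.0075,0.03,-0.0248],"spin":0},{"offset":[0.0075,0.03,-0.0248],"spin":0},{"offset":[0.0075,0.03,-0.0248],"spin":0}]' 0.075
python3 -c "
from h import *
go(.4395,-.2085,.037)"
```

```text
time_s: 1.9
position: [0.4405, -0.2075, 0.3147]
tcp_rot: [[0.001, 0.957, 0.29], [-0.001, 0.29, -0.957], [-1.0, 0.001, 0.001]]
force: [-1.1, -0.7, -0.6]
opening: 0.866
grasp pt [ 0.4406 -0.2076  0.1507] F [-1.1 -0.7 -0.6] open 0.866 t 1.9 tool offset [ 0.1137 -0.0014  0.0005] tilt [ 8.e-04 -6.e-04 -1.e+00] jaw [ 0.29  -0.957  0.001]
```

```bash
python3 -m crank '[{"offset":[0.025,-0.001,0],"spin":0},{"offset":[0.025,0,0],"spin":0},{"offset":[0.025,0,0],"spin":0},{"offset":[0.02,0,0],"spin":0},{"offset":[0.012,0,0],"spin":0},{"offset":[0.007,0,0],"spin":0},{"offset":[0,0,0],"spin":0}]' 0.075
python3 -c "
from h import *
go(.4395,-.2085,.037)"
python3 -m crank '[{"offset":[0,0,0],"spin":0},{"offset":[0,0,0],"spin":0},{"offset":[0,0,0],"spin":0},{"offset":[0,0,0],"spin":0},{"offset":[0,0,0],"spin":0},{"offset":[0,0,0],"spin":0}]' 0.03
```

```text
time_s: 2.6
position: [0.4387, -0.2091, 0.2003]
tcp_rot: [[-0.001, 0.957, 0.29], [0.0, 0.29, -0.957], [-1.0, -0.0, -0.001]]
force: [0.1, 0.7, -0.3]
opening: 0.86
grasp pt [ 0.4386 -0.209   0.0363] F [ 0.1  0.7 -0.3] open 0.86 t 2.6 tool offset [-0.0007  0.001  -0.0002] tilt [-6.e-04  5.e-04 -1.e+00] jaw [ 0.29  -0.957 -0.001]
time_s: 3.2
position: [0.4387, -0.209, 0.201]
tcp_rot: [[0.0, 0.957, 0.291], [-0.0, 0.291, -0.957], [-1.0, 0.0, 0.001]]
force: [-0.1, -0.2, 2.4]
opening: 0.441
```

```bash
python3 -m crank '[{"offset":[-0.01,0,0],"spin":0},{"offset":[-0.02,0,0],"spin":0},{"offset":[-0.03,0,0],"spin":0},{"offset":[-0.03,0,0],"spin":0},{"offset":[-0.03,0,0],"spin":0},{"offset":[0,0,0],"spin":0}]' 
python3 - <<'E'
from h import *
from rig import bot
go(.461,.2445,.15)
c=bot.capture("side"); cv2.imwrite("pics/s1.png",c["pixels"][60:260,180:420].repeat(3,0).repeat(3,1))
E
```

```text
time_s: 3.8
position: [0.4395, -0.2094, 0.3247]
tcp_rot: [[0.007, 0.957, 0.291], [-0.005, 0.291, -0.957], [-1.0, 0.005, 0.007]]
force: [1.3, 0.6, -0.5]
opening: 0.442
grasp pt [ 0.4406 -0.2103  0.1607] F [ 1.3  0.6 -0.5] open 0.442 t 3.8 tool offset [ 0.0084  0.1517 -0.4293] tilt [ 0.0068 -0.0053 -1.    ] jaw [ 0.291 -0.957  0.007]
```

```bash
sleep 1
```

```text
(no output)
```

View pics/s1.png

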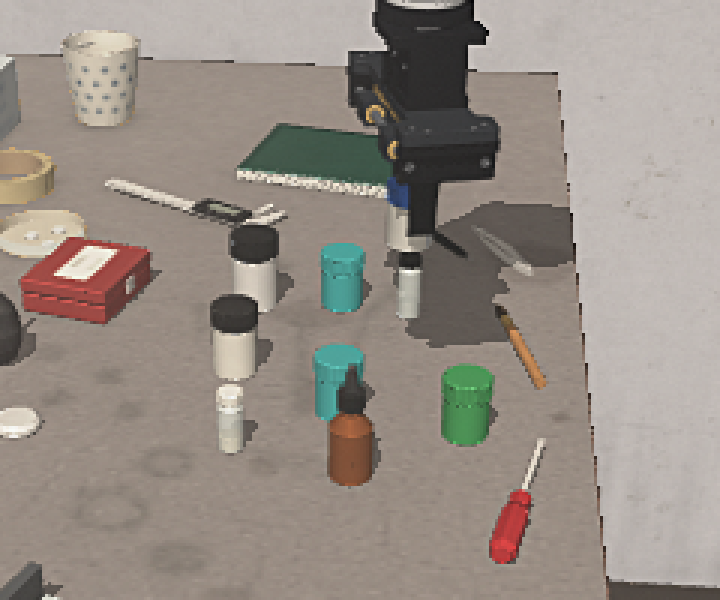

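```bash
python3 -m crank '[{"offset":[0,0.006,-0.018],"spin":0},{"offset":[0,0.013,-0.037],"spin":0},{"offset":[0,0.013,-0.037],"spin":0},{"offset":[0,0.013,-0.037],"spin":0},{"offset":[0,0.013,-0.037],"spin":0},{"offset":[0,0.013,-0.037],"spin":0},{"offset":[0,0.013,-0.037],"spin":0},{"offset":[0,0.013,-0.037],"spin":0},{"offset":[0,0.013,-0.037],"spin":0},{"offset":[0,0.013,-0.037],"spin":0},{"offset":[0,0.013,-0.037],"spin":0},{"offset":[0,0.013,-0.037],"spin":0}]' 
python3 -m crank '[{"offset":[0,0.003,-0.004],"spin":0},{"offset":[0,0,0],"spin":0}]'
python3 -c "
from h import *
go(.461,.2445,.05)"
```

```text
time_s: 5.05
position: [0.4569, 0.2425, 0.3194]
tcp_rot: [[-0.003, 0.957, 0.291], [-0.001, 0.291, -0.957], [-1.0, -0.003, 0.0]]
force: [0.4, 0.2, -0.9]
opening: 0.441
time_s: 5.25
position: [0.4589, 0.2466, 0.3196]
tcp_rot: [[-0.002, 0.956, 0.293], [-0.001, 0.293, -0.956], [-1.0, -0.002, 0.0]]
force: [-0.5, -0.5, -1.7]
opening: 0.444
grasp pt [0.4585 0.2464 0.1556] F [-0.5 -0.5 -1.7] open 0.444 t 5.25 tool offset [0.1056 0.002  0.0025] tilt [-2.2e-03 -9.0e-04 -1.0e+00] jaw [ 0.293 -0.956  0.   ]
```

```bash
python3 -m crank '[{"offset":[0.02,0.001,0.001],"spin":0},{"offset":[0.025,0.001,0.0015],"spin":0},{"offset":[0.025,0,0],"spin":0},{"offset":[0.02,0,0],"spin":0},{"offset":[0.007,0,0],"spin":0},{"offset":[0.004,0,0],"spin":0},{"offset":[0,0,0],"spin":0},{"offset":[0,0,0],"spin":0}]' 
python3 -c "
from h import *
go(.461,.2445,.049)"
```

```text
time_s: 6.05
position: [0.4624, 0.2437, 0.2205]
tcp_rot: [[0.001, 0.957, 0.29], [0.0, 0.29, -0.957], [-1.0, 0.001, 0.0]]
force: [-0.6, 0.0, -1.4]
opening: 0.443
grasp pt [0.4627 0.2438 0.0565] F [-0.6  0.  -1.4] open 0.443 t 6.05 tool offset [ 0.0075 -0.0014 -0.0012] tilt [ 1.3e-03  3.0e-04 -1.0e+00] jaw [ 0.29  -0.957  0.   ]
```

```bash
python3 -m crank '[{"offset":[0.003,-0.002,-0.001],"spin":0},{"offset":[0.002,0,0],"spin":0},{"offset":[0.001,0,0],"spin":0},{"offset":[0.001,0,0],"spin":0},{"offset":[0.001,0,0],"spin":0},{"offset":[0,0,0],"spin":0},{"offset":[0,0,0],"spin":0}]' 
python3 -c "
from h import *
go(.461,.2445,.049)"
```

```text
time_s: 6.75
position: [0.4599, 0.2444, 0.2129]
tcp_rot: [[0.001, 0.957, 0.291], [0.0, 0.291, -0.957], [-1.0, 0.001, 0.0]]
force: [-2.1, -1.2, 9.0]
opening: 0.443
grasp pt [0.46   0.2444 0.0489] F [-2.1 -1.2  9. ] open 0.443 t 6.75 tool offset [-0.0001  0.001   0.0002] tilt [ 8.e-04  2.e-04 -1.e+00] jaw [ 0.291 -0.957  0.   ]
```

```bash
python3 -m crank '[{"offset":[0,0,0],"spin":0},{"offset":[0,0,0],"spin":0},{"offset":[0,0,0],"spin":0},{"offset":[0,0,0],"spin":0},{"offset":[-0.01,0,0],"spin":0},{"offset":[-0.02,0,0],"spin":0},{"offset":[-0.03,0,0],"spin":0},{"offset":[-0.03,0,0],"spin":0},{"offset":[-0.02,0,0],"spin":0},{"offset":[0,0,0],"spin":0}]' 0.06
python3 - <<'E'
from h import *
from rig import bot
c=bot.capture("side"); cv2.imwrite("pics/s2.png",c["pixels"][120:330,160:420].repeat(3,0).repeat(3,1))
go(.586,-.2022,.16)
E
```

```text
time_s: 7.75
position: [0.4608, 0.2446, 0.325]
tcp_rot: [[0.007, 0.957, 0.291], [0.002, 0.291, -0.957], [-1.0, 0.007, 0.0]]
force: [-0.0, -0.2, -0.2]
opening: 0.689
grasp pt [0.4608 0.2446 0.1594] F [-0.9 -0.9 -0.3] open 0.693 t 7.8 tool offset [-0.0006 -0.01    0.4639] tilt [ 0.0037  0.001  -1.    ] jaw [ 0.291 -0.957  0.   ]
```

```bash
sleep 1
```

```text
(no output)
```

View pics/s2.png

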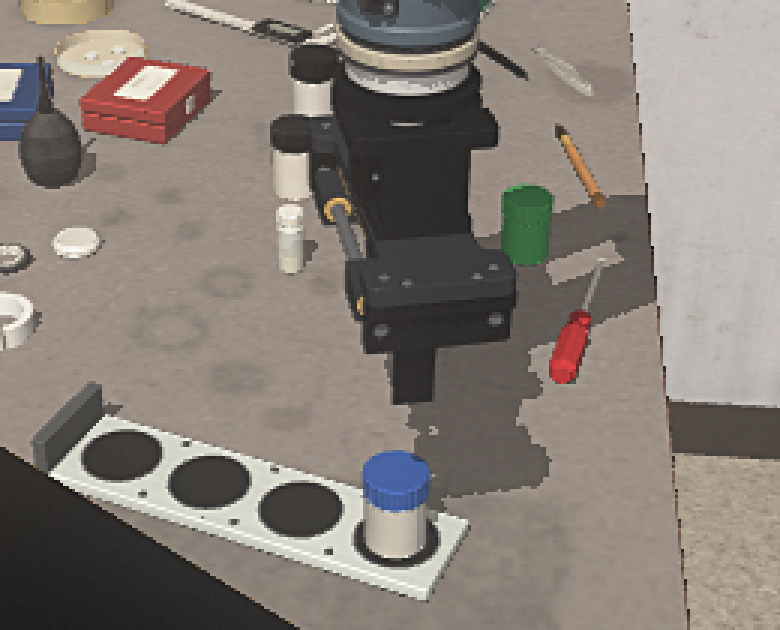

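The blue-lid pot stands upright on mark_1, visible in the crop at (396,510). Next is the 64 mm canister.

```bash
python3 -m crank '[{"offset":[0,0,0.02],"spin":0},{"offset":[0,-0.001,0.041],"spin":0},{"offset":[0,-0.001,0.041],"spin":0},{"offset":[0,-0.001,0.041],"spin":0},{"offset":[0,-0.001,0.041],"spin":0},{"offset":[0,-0.001,0.041],"spin":0},{"offset":[0,-0.001,0.041],"spin":0},{"offset":[0,-0.001,0.041],"spin":0},{"offset":[0,-0.001,0.041],"spin":0},{"offset":[0,-0.001,0.041],"spin":0},{"offset":[0,-0.001,0.041],"spin":0},{"offset":[0,-0.001,0.034],"spin":0}]' 0.072
python3 -m crank '[{"offset":[0,0,0],"spin":0},{"offset":[0,0,0],"spin":0}]'
python3 -c "
from h import *
go(.586,-.2022,.044)"
```

```text
time_s: 9.0
position: [0.5841, -0.2051, 0.3199]
tcp_rot: [[-0.002, 0.957, 0.289], [0.001, 0.289, -0.957], [-1.0, -0.002, -0.002]]
force: [0.1, 0.4, -0.4]
opening: 0.828
time_s: 9.2
position: [0.5835, -0.2034, 0.3199]
tcp_rot: [[-0.003, 0.957, 0.289], [0.002, 0.289, -0.957], [-1.0, -0.002, -0.003]]
force: [-0.5, 0.2, 0.6]
opening: 0.827
grasp pt [ 0.583  -0.2031  0.1559] F [-0.5  0.2  0.6] open 0.827 t 9.2 tool offset [0.1119 0.0034 0.0004] tilt [-0.0031  0.0022 -1.    ] jaw [ 0.289 -0.957 -0.003]
```

```bash
python3 -m crank '[{"offset":[0.02,0.002,0],"spin":0},{"offset":[0.025,0.0005,0],"spin":0},{"offset":[0.025,0,0],"spin":0},{"offset":[0.02,0,0],"spin":0},{"offset":[0.012,0,0],"spin":0},{"offset":[0.008,0,0],"spin":0},{"offset":[0,0,0],"spin":0}]' 
python3 -c "
from h import *
go(.586,-.2022,.044)"
python3 -m crank '[{"offset":[0,0,0],"spin":0},{"offset":[0,0,0],"spin":0},{"offset":[0,0,0],"spin":0},{"offset":[0,0,0],"spin":0},{"offset":[0,0,0],"spin":0},{"offset":[0,0,0],"spin":0}]' 0.03
python3 -c "
from h import *
go(.586,-.2022,.044)"
```

```text
time_s: 9.9
position: [0.5862, -0.2013, 0.2108]
tcp_rot: [[-0.002, 0.957, 0.291], [0.001, 0.291, -0.957], [-1.0, -0.002, -0.002]]
force: [0.2, -0.6, 0.1]
opening: 0.828
grasp pt [ 0.5858 -0.2011  0.0468] F [ 0.2 -0.6  0.1] open 0.828 t 9.9 tool offset [ 0.0028 -0.0002  0.0011] tilt [-0.0021  0.0013 -1.    ] jaw [ 0.291 -0.957 -0.002]
time_s: 10.5
position: [0.5867, -0.2024, 0.2122]
tcp_rot: [[0.001, 0.957, 0.29], [-0.0, 0.29, -0.957], [-1.0, 0.001, 0.001]]
force: [-0.5, 0.6, 2.0]
opening: 0.447
grasp pt [ 0.5868 -0.2024  0.0482] F [-0.5  0.6  2. ] open 0.447 t 10.5 tool offset [ 0.0042 -0.0007 -0.0005] tilt [ 8.e-04 -5.e-04 -1.e+00] jaw [ 0.29  -0.957  0.001]
```

```bash
python3 -m crank '[{"offset":[-0.01,0,0],"spin":0},{"offset":[-0.025,0,0],"spin":0},{"offset":[-0.03,0,0],"spin":0},{"offset":[-0.03,0,0],"spin":0},{"offset":[-0.02,0,0],"spin":0},{"offset":[0,0,0],"spin":0},{"offset":[0,0,0],"spin":0}]' 
python3 -c "
from h import *
go(.5227,.2245,.16)"
```

```text
time_s: 11.2
position: [0.5863, -0.202, 0.3269]
tcp_rot: [[0.0, 0.957, 0.291], [-0.0, 0.291, -0.957], [-1.0, 0.0, 0.0]]
force: [0.0, -0.2, -1.4]
opening: 0.447
grasp pt [ 0.5863 -0.202   0.1629] F [ 0.  -0.2 -1.4] open 0.447 t 11.2 tool offset [ 0.0029  0.063  -0.4266] tilt [ 2.e-04 -1.e-04 -1.e+00] jaw [ 0.291 -0.957  0.   ]
```

```bash
python3 -m crank '[{"offset":[0,0.004,-0.02],"spin":0},{"offset":[0,0.0055,-0.039],"spin":0},{"offset":[0,0.0055,-0.039],"spin":0},{"offset":[0,0.0055,-0.039],"spin":0},{"offset":[0,0.0055,-0.039],"spin":0},{"offset":[0,0.0055,-0.039],"spin":0},{"offset":[0,0.0055,-0.039],"spin":0},{"offset":[0,0.0055,-0.039],"spin":0},{"offset":[0,0.0055,-0.039],"spin":0},{"offset":[0,0.0055,-0.039],"spin":0},{"offset":[0,0.0055,-0.039],"spin":0},{"offset":[0,0.004,-0.0166],"spin":0}]' 
python3 -m crank '[{"offset":[0,0,0],"spin":0},{"offset":[0,0,0],"spin":0},{"offset":[0,0,0],"spin":0}]'
python3 -c "
from h import *
go(.5227,.2245,.0595)"
```

```text
time_s: 12.4
position: [0.5201, 0.228, 0.325]
tcp_rot: [[-0.005, 0.956, 0.294], [0.0, 0.294, -0.956], [-1.0, -0.005, -0.002]]
force: [-0.1, -0.9, -0.2]
opening: 0.451
time_s: 12.7
position: [0.5225, 0.2237, 0.326]
tcp_rot: [[-0.002, 0.957, 0.29], [-0.001, 0.29, -0.957], [-1.0, -0.002, 0.0]]
force: [1.0, 0.5, -1.1]
opening: 0.45
grasp pt [0.5221 0.2236 0.162 ] F [ 1.   0.5 -1.1] open 0.45 t 12.7 tool offset [ 0.1025  0.001  -0.0007] tilt [-2.e-03 -7.e-04 -1.e+00] jaw [ 0.29  -0.957  0.   ]
```

```bash
python3 -m crank '[{"offset":[0.02,0.0005,-0.0005],"spin":0},{"offset":[0.025,0,0],"spin":0},{"offset":[0.025,0,0],"spin":0},{"offset":[0.018,0,0],"spin":0},{"offset":[0.007,0,0],"spin":0},{"offset":[0.003,0,0],"spin":0},{"offset":[0,0,0],"spin":0},{"offset":[0,0,0],"spin":0}]' 
python3 -c "
from h import *
go(.5227,.2245,.0595)"
```

```text
time_s: 13.5
position: [0.5237, 0.2248, 0.2296]
tcp_rot: [[0.002, 0.957, 0.29], [0.0, 0.29, -0.957], [-1.0, 0.002, 0.0]]
force: [-0.1, 0.2, -1.2]
opening: 0.449
grasp pt [0.524  0.2249 0.0656] F [-0.1  0.2 -1.2] open 0.449 t 13.5 tool offset [ 0.0061 -0.0014 -0.    ] tilt [ 1.8e-03  4.0e-04 -1.0e+00] jaw [ 0.29  -0.957  0.   ]
```

```bash
python3 -m crank '[{"offset":[0.002,-0.001,0],"spin":0},{"offset":[0.002,0,0],"spin":0},{"offset":[0.001,0,0],"spin":0},{"offset":[0.001,0,0],"spin":0},{"offset":[0.001,0,0],"spin":0},{"offset":[0,0,0],"spin":0},{"offset":[0,0,0],"spin":0}]' 
python3 -c "
from h import *
go(.5227,.2245,.0595)"
```

```text
time_s: 14.2
position: [0.5225, 0.2247, 0.224]
tcp_rot: [[0.002, 0.957, 0.291], [0.0, 0.291, -0.957], [-1.0, 0.002, 0.0]]
force: [-2.1, -1.5, 12.8]
opening: 0.449
grasp pt [0.5227 0.2247 0.06  ] F [-2.1 -1.5 12.8] open 0.449 t 14.2 tool offset [ 0.0005 -0.0001  0.0002] tilt [ 1.7e-03  2.0e-04 -1.0e+00] jaw [ 0.291 -0.957  0.   ]
```

```bash
python3 -m crank '[{"offset":[0,0,0],"spin":0},{"offset":[0,0,0],"spin":0},{"offset":[0,0,0],"spin":0},{"offset":[0,0,0],"spin":0},{"offset":[-0.01,0,0],"spin":0},{"offset":[-0.02,0,0],"spin":0},{"offset":[-0.03,0,0],"spin":0},{"offset":[-0.03,0,0],"spin":0},{"offset":[-0.015,0,0],"spin":0},{"offset":[0,0,0],"spin":0}]' 0.058
python3 - <<'E'
from h import *
from rig import bot
c=bot.capture("side"); cv2.imwrite("pics/s3.png",c["pixels"][120:330,160:420].repeat(3,0).repeat(3,1))
go(.5863,-.331,.165)
E
```

```text
time_s: 15.2
position: [0.5231, 0.2249, 0.3297]
tcp_rot: [[0.006, 0.957, 0.291], [0.001, 0.291, -0.957], [-1.0, 0.006, 0.0]]
force: [0.8, 0.2, 0.4]
opening: 0.666
grasp pt [0.523  0.2248 0.1641] F [0.5 0.2 0.5] open 0.662 t 15.25 tool offset [-0.0011 -0.1009  0.5503] tilt [ 3.e-03  6.e-04 -1.e+00] jaw [ 0.291 -0.957  0.   ]
```

```bash
sleep 1
```

```text
(no output)
```

View pics/s3.png

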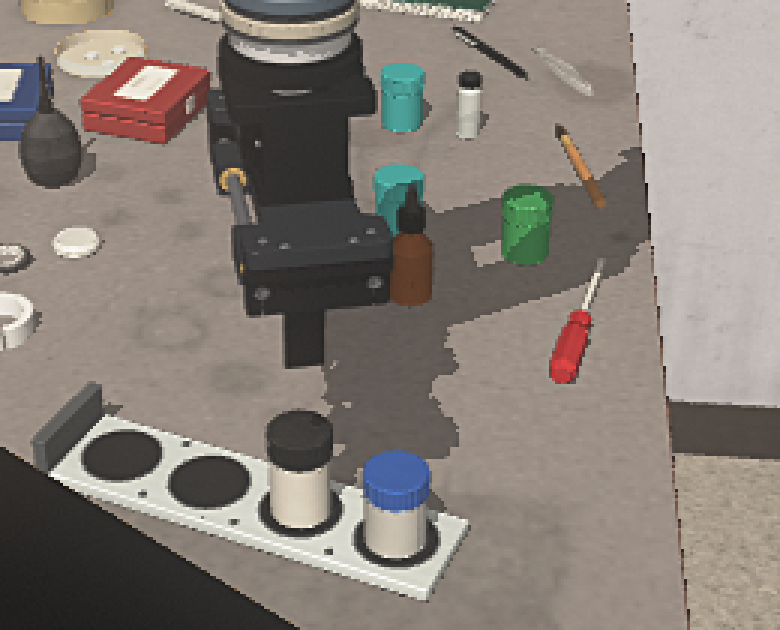

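The 64 mm canister is upright on mark_2, at (300,470) in the crop. Next is the 72 mm one.

```bash
python3 -m crank '[{"offset":[0,-0.0035,0.02],"spin":0},{"offset":[0,-0.0075,0.044],"spin":0},{"offset":[0,-0.0075,0.044],"spin":0},{"offset":[0,-0.0075,0.044],"spin":0},{"offset":[0,-0.0075,0.044],"spin":0},{"offset":[0,-0.0075,0.044],"spin":0},{"offset":[0,-0.0075,0.044],"spin":0},{"offset":[0,-0.0075,0.044],"spin":0},{"offset":[0,-0.0075,0.044],"spin":0},{"offset":[0,-0.0075,0.044],"spin":0},{"offset":[0,-0.0075,0.044],"spin":0},{"offset":[0,-0.0075,0.044],"spin":0}]' 0.076
python3 -m crank '[{"offset":[0,-0.0075,0.035],"spin":0},{"offset":[0,-0.0075,0.011],"spin":0},{"offset":[0,0,0],"spin":0},{"offset":[0,0,0],"spin":0},{"offset":[0,0,0],"spin":0}]'
python3 -c "
from h import *
go(.5863,-.331,.05)"
```

```text
time_s: 16.45
position: [0.5859, -0.2842, 0.3249]
tcp_rot: [[-0.003, 0.957, 0.29], [0.002, 0.29, -0.957], [-1.0, -0.002, -0.003]]
force: [0.0, 0.2, -0.3]
opening: 0.873
time_s: 16.95
position: [0.5853, -0.3289, 0.3262]
tcp_rot: [[-0.002, 0.956, 0.292], [0.002, 0.292, -0.956], [-1.0, -0.001, -0.002]]
force: [-0.4, 0.5, 1.4]
opening: 0.869
grasp pt [ 0.5851 -0.3285  0.1622] F [-0.4  0.5  1.4] open 0.869 t 16.95 tool offset [0.1122 0.0006 0.003 ] tilt [-0.0016  0.002  -1.    ] jaw [ 0.292 -0.956 -0.002]
```

```bash
python3 -m crank '[{"offset":[0.02,0.0005,0.002],"spin":0},{"offset":[0.025,0,0],"spin":0},{"offset":[0.025,0,0],"spin":0},{"offset":[0.02,0,0],"spin":0},{"offset":[0.012,0,0],"spin":0},{"offset":[0.008,0,0],"spin":0},{"offset":[0,0,0],"spin":0}]' 
python3 -c "
from h import *
go(.5863,-.331,.05)"
python3 -m crank '[{"offset":[0,0,0],"spin":0},{"offset":[0,0,0],"spin":0},{"offset":[0,0,0],"spin":0},{"offset":[0,0,0],"spin":0},{"offset":[0,0,0],"spin":0},{"offset":[0,0,0],"spin":0}]' 0.033
python3 -c "
from h import *
go(.5863,-.331,.05)"
```

```text
time_s: 17.65
position: [0.5865, -0.3318, 0.2161]
tcp_rot: [[-0.001, 0.957, 0.291], [0.001, 0.291, -0.957], [-1.0, -0.001, -0.001]]
force: [0.3, 0.5, -0.3]
opening: 0.874
grasp pt [ 0.5863 -0.3316  0.0521] F [ 0.3  0.5 -0.3] open 0.874 t 17.65 tool offset [ 0.0021  0.0002 -0.0006] tilt [-0.0013  0.0011 -1.    ] jaw [ 0.291 -0.957 -0.001]
time_s: 18.25
position: [0.5865, -0.3328, 0.2171]
tcp_rot: [[0.0, 0.957, 0.29], [-0.0, 0.29, -0.957], [-1.0, 0.0, 0.0]]
force: [-0.2, 0.7, 1.4]
opening: 0.498
grasp pt [ 0.5866 -0.3328  0.0531] F [-0.2  0.7  1.4] open 0.498 t 18.25 tool offset [ 0.0031  0.0002 -0.0018] tilt [ 3.e-04 -1.e-04 -1.e+00] jaw [ 0.29  -0.957  0.   ]
```

```bash
python3 -m crank '[{"offset":[-0.01,0,0],"spin":0},{"offset":[-0.025,0,0],"spin":0},{"offset":[-0.03,0,0],"spin":0},{"offset":[-0.03,0,0],"spin":0},{"offset":[-0.02,0,0],"spin":0},{"offset":[0,0,0],"spin":0},{"offset":[0,0,0],"spin":0}]' 
python3 -c "
from h import *
go(.5845,.2043,.17)"
```

```text
time_s: 18.95
position: [0.5863, -0.3326, 0.3319]
tcp_rot: [[0.0, 0.957, 0.291], [-0.0, 0.291, -0.957], [-1.0, 0.0, 0.0]]
force: [1.0, 0.1, -1.2]
opening: 0.496
grasp pt [ 0.5863 -0.3326  0.1679] F [ 1.   0.1 -1.2] open 0.496 t 18.95 tool offset [-0.0022  0.1543 -0.5142] tilt [ 1.e-04 -2.e-04 -1.e+00] jaw [ 0.291 -0.957  0.   ]
```

```bash
python3 -m crank '[{"offset":[0,0.006,-0.0142],"spin":0},{"offset":[0,0.012,-0.04],"spin":0},{"offset":[0,0.012,-0.04],"spin":0},{"offset":[0,0.012,-0.04],"spin":0},{"offset":[0,0.012,-0.04],"spin":0},{"offset":[0,0.012,-0.04],"spin":0},{"offset":[0,0.012,-0.04],"spin":0},{"offset":[0,0.012,-0.04],"spin":0},{"offset":[0,0.012,-0.04],"spin":0},{"offset":[0,0.012,-0.04],"spin":0},{"offset":[0,0.012,-0.04],"spin":0},{"offset":[0,0.012,-0.04],"spin":0}]' 
python3 -m crank '[{"offset":[0,0.012,-0.04],"spin":0},{"offset":[0,0.004,-0.02],"spin":0},{"offset":[0,0,0],"spin":0},{"offset":[0,0,0],"spin":0},{"offset":[0,0,0],"spin":0}]'
python3 -c "
from h import *
go(.5845,.2043,.065)"
```

```text
time_s: 20.15
position: [0.5851, 0.1445, 0.3299]
tcp_rot: [[-0.004, 0.957, 0.291], [0.0, 0.291, -0.957], [-1.0, -0.004, -0.001]]
force: [-0.8, -0.1, -0.7]
opening: 0.497
time_s: 20.65
position: [0.5841, 0.2034, 0.3309]
tcp_rot: [[-0.002, 0.957, 0.29], [-0.001, 0.29, -0.957], [-1.0, -0.002, 0.0]]
force: [-0.4, -0.7, -1.0]
opening: 0.495
grasp pt [0.5838 0.2033 0.1669] F [-0.4 -0.7 -1. ] open 0.495 t 20.65 tool offset [ 0.1019  0.0012 -0.0008] tilt [-2.e-03 -6.e-04 -1.e+00] jaw [ 0.29  -0.957  0.   ]
```

```bash
python3 -m crank '[{"offset":[0.02,0,0],"spin":0},{"offset":[0.025,0,0],"spin":0},{"offset":[0.025,0,0],"spin":0},{"offset":[0.018,0,0],"spin":0},{"offset":[0.007,0,0],"spin":0},{"offset":[0.002,0,0],"spin":0},{"offset":[0,0,0],"spin":0},{"offset":[0,0,0],"spin":0}]' 
python3 -c "
from h import *
go(.5845,.2043,.065)"
```

```text
time_s: 21.45
position: [0.585, 0.2038, 0.2358]
tcp_rot: [[0.002, 0.957, 0.29], [0.0, 0.29, -0.957], [-1.0, 0.002, 0.0]]
force: [0.0, 0.6, -0.6]
opening: 0.5
grasp pt [0.5854 0.2039 0.0718] F [ 0.   0.6 -0.6] open 0.5 t 21.45 tool offset [ 0.0068 -0.0007 -0.0007] tilt [ 2.1e-03  3.0e-04 -1.0e+00] jaw [ 0.29  -0.957  0.   ]
```

```bash
python3 -m crank '[{"offset":[0.002,-0.0005,-0.0005],"spin":0},{"offset":[0.002,0,0],"spin":0},{"offset":[0.001,0,0],"spin":0},{"offset":[0.001,0,0],"spin":0},{"offset":[0.001,0,0],"spin":0},{"offset":[0,0,0],"spin":0},{"offset":[0,0,0],"spin":0}]' 
python3 -c "
from h import *
go(.5845,.2043,.065)"
```

```text
time_s: 22.15
position: [0.5839, 0.2046, 0.229]
tcp_rot: [[0.001, 0.957, 0.291], [0.0, 0.291, -0.957], [-1.0, 0.001, 0.0]]
force: [-1.6, 0.4, 6.5]
opening: 0.498
grasp pt [0.5841 0.2046 0.065 ] F [-1.6  0.4  6.5] open 0.498 t 22.15 tool offset [0.     0.0003 0.0004] tilt [ 9.e-04  2.e-04 -1.e+00] jaw [ 0.291 -0.957  0.   ]
```

```bash
python3 -m crank '[{"offset":[0,0,0],"spin":0},{"offset":[0,0,0],"spin":0},{"offset":[0,0,0],"spin":0},{"offset":[0,0,0],"spin":0},{"offset":[-0.01,0,0],"spin":0},{"offset":[-0.02,0,0],"spin":0},{"offset":[-0.03,0,0],"spin":0},{"offset":[-0.03,0,0],"spin":0},{"offset":[-0.03,0,0],"spin":0},{"offset":[0,0,0],"spin":0}]' 0.06
python3 - <<'E'
from h import *
from rig import bot
c=bot.capture("side"); cv2.imwrite("pics/s4.png",c["pixels"][120:330,160:420].repeat(3,0).repeat(3,1))
c=bot.capture("top"); cv2.imwrite("pics/t4.png",cv2.resize(c["pixels"][110:300,130:350],(0,0),fx=3,fy=3,interpolation=2))
go(.475,-.0475,.18)
E
```

```text
time_s: 23.15
position: [0.5853, 0.2047, 0.3532]
tcp_rot: [[0.01, 0.957, 0.291], [0.002, 0.291, -0.957], [-1.0, 0.011, 0.001]]
force: [0.2, 0.6, 0.7]
opening: 0.687
grasp pt [0.5841 0.2044 0.1849] F [-0.9  0.1 -1.1] open 0.689 t 23.25 tool offset [ 0.0046 -0.1776  0.2093] tilt [ 1.9e-03  3.0e-04 -1.0e+00] jaw [ 0.291 -0.957  0.   ]
```

```bash
sleep 1
```

```text
(no output)
```

View pics/s4.png

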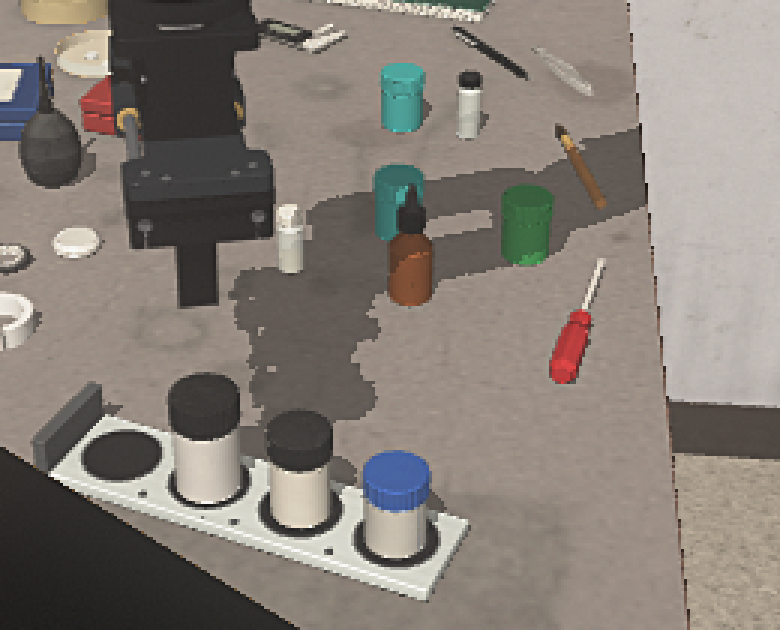

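View pics/t4.png

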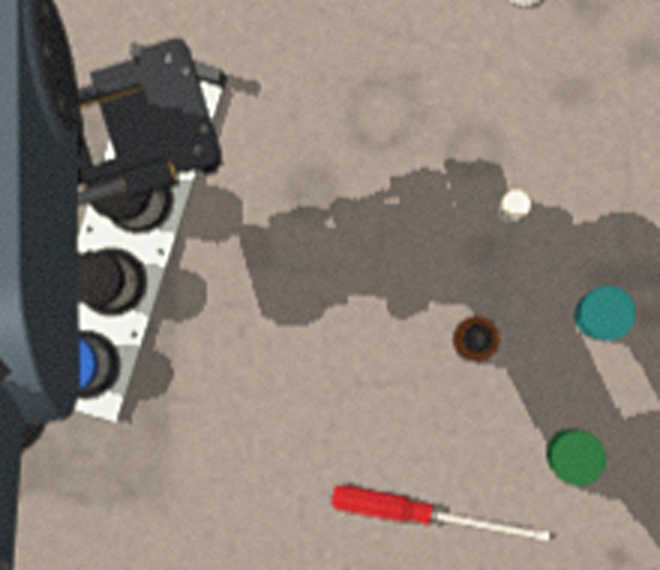

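All three canisters stand upright in order. The bottle is unchanged at (411,260) in the side crop. I'll take the bottle by its cap.

```bash
python3 -m crank '[{"offset":[0,-0.013,0.015],"spin":0},{"offset":[0,-0.024,0.028],"spin":0},{"offset":[0,-0.024,0.028],"spin":0},{"offset":[0,-0.024,0.028],"spin":0},{"offset":[0,-0.024,0.028],"spin":0},{"offset":[0,-0.024,0.028],"spin":0},{"offset":[0,-0.024,0.028],"spin":0},{"offset":[0,-0.0206,0.0263],"spin":0},{"offset":[0,0,0],"spin":0},{"offset":[0,0,0],"spin":0},{"offset":[0,0,0],"spin":0}]' 0.056
python3 -c "
from h import *
go(.475,-.0475,.079)"
```

```text
time_s: 24.35
position: [0.4747, -0.0469, 0.3472]
tcp_rot: [[-0.001, 0.957, 0.291], [0.001, 0.291, -0.957], [-1.0, -0.001, -0.001]]
force: [0.4, 0.1, -0.5]
opening: 0.646
grasp pt [ 0.4745 -0.0467  0.1832] F [ 0.4  0.1 -0.5] open 0.646 t 24.35 tool offset [0.1042 0.0004 0.001 ] tilt [-1.3e-03  8.0e-04 -1.0e+00] jaw [ 0.291 -0.957 -0.001]
```

```bash
python3 -m crank '[{"offset":[0.02,0,0.001],"spin":0},{"offset":[0.025,0,0],"spin":0},{"offset":[0.025,0,0],"spin":0},{"offset":[0.018,0,0],"spin":0},{"offset":[0.01,0,0],"spin":0},{"offset":[0.005,0,0],"spin":0},{"offset":[0,0,0],"spin":0},{"offset":[0,0,0],"spin":0}]' 
python3 -c "
from h import *
go(.475,-.0475,.079)"
```

```text
time_s: 25.15
position: [0.4754, -0.0483, 0.2453]
tcp_rot: [[0.001, 0.957, 0.291], [-0.0, 0.291, -0.957], [-1.0, 0.001, 0.001]]
force: [-0.1, -0.2, -1.0]
opening: 0.642
grasp pt [ 0.4756 -0.0483  0.0813] F [-0.1 -0.2 -1. ] open 0.642 t 25.15 tool offset [ 0.0023 -0.0003 -0.001 ] tilt [ 1.1e-03 -4.0e-04 -1.0e+00] jaw [ 0.291 -0.957  0.001]
```

```bash
python3 -m crank '[{"offset":[0.001,0,0],"spin":0},{"offset":[0,0,0],"spin":0},{"offset":[0,0,0],"spin":0},{"offset":[0,0,0],"spin":0},{"offset":[0,0,0],"spin":0},{"offset":[0,0,0],"spin":0},{"offset":[0,0,0],"spin":0},{"offset":[0,0,0],"spin":0}]' 0.012
python3 - <<'E'
from h import *
from rig import bot
go(.6463,.1844,.18)
c=bot.capture("side"); cv2.imwrite("pics/s5.png",cv2.resize(c["pixels"][140:260,230:390],(0,0),fx=5,fy=5,interpolation=2))
E
```

```text
time_s: 25.95
position: [0.475, -0.0485, 0.2438]
tcp_rot: [[0.0, 0.957, 0.29], [-0.0, 0.29, -0.957], [-1.0, 0.0, 0.0]]
force: [-1.0, 0.0, 1.2]
opening: 0.235
grasp pt [ 0.4751 -0.0485  0.0798] F [-1.   0.   1.2] open 0.235 t 25.95 tool offset [-0.1001  0.2315 -0.1731] tilt [ 1.e-04 -0.e+00 -1.e+00] jaw [ 0.29  -0.957  0.   ]
```

```bash
sleep 1
```

```text
(no output)
```

View pics/s5.png

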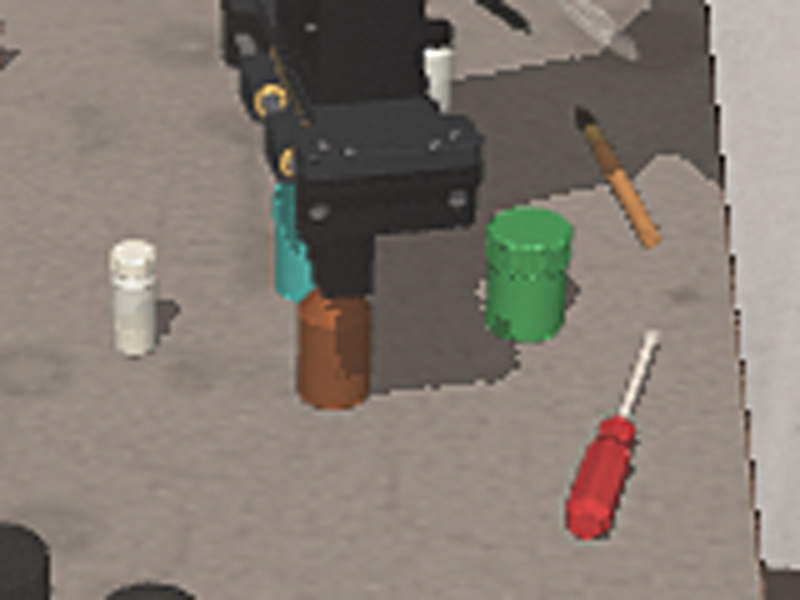

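```bash
python3 -m crank '[{"offset":[-0.01,0,0],"spin":0},{"offset":[-0.02,0,0],"spin":0},{"offset":[-0.025,0,0],"spin":0},{"offset":[-0.025,0,0],"spin":0},{"offset":[-0.025,0,0],"spin":0},{"offset":[-0.02,0,0],"spin":0},{"offset":[0,0,0],"spin":0},{"offset":[0,0,0],"spin":0}]' 
python3 - <<'E'
from h import *
from rig import bot
go(.6463,.1844,.2)
c=bot.capture("side"); cv2.imwrite("pics/s6.png",cv2.resize(c["pixels"][90:240,200:400],(0,0),fx=4,fy=4,interpolation=2))
E
```

```text
time_s: 26.8
position: [0.4747, -0.0483, 0.369]
tcp_rot: [[0.001, 0.957, 0.291], [-0.0, 0.291, -0.957], [-1.0, 0.001, 0.0]]
force: [-0.6, 0.6, -1.7]
opening: 0.232
grasp pt [ 0.4748 -0.0484  0.205 ] F [-0.6  0.6 -1.7] open 0.232 t 26.8 tool offset [ 0.0051  0.2318 -0.1729] tilt [ 6.e-04 -3.e-04 -1.e+00] jaw [ 0.291 -0.957  0.   ]
```

```bash
sleep 1
```

```text
(no output)
```

View pics/s6.png

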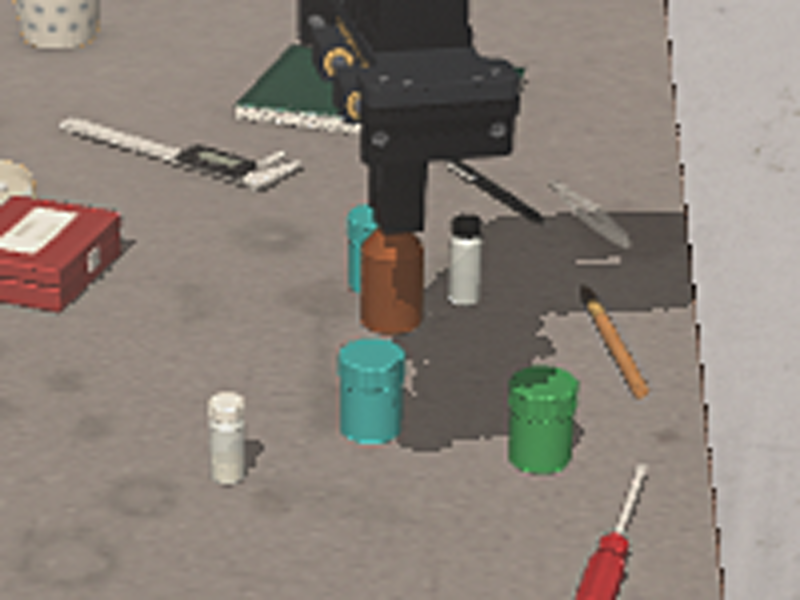

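The bottle is held straight at (390,280). I'm carrying it to mark_4.

```bash
python3 -m crank '[{"offset":[0,0.0118,-0.0089],"spin":0},{"offset":[0,0.025,-0.0186],"spin":0},{"offset":[0,0.025,-0.0186],"spin":0},{"offset":[0,0.025,-0.0186],"spin":0},{"offset":[0,0.025,-0.0186],"spin":0},{"offset":[0,0.025,-0.0186],"spin":0},{"offset":[0,0.025,-0.0186],"spin":0},{"offset":[0,0.025,-0.0186],"spin":0},{"offset":[0,0.025,-0.0186],"spin":0},{"offset":[0,0.02,-0.0152],"spin":0},{"offset":[0,0,0],"spin":0},{"offset":[0,0,0],"spin":0}]' 
python3 -m crank '[{"offset":[0,0,0],"spin":0}]'
python3 -c "
from h import *
go(.6463,.1844,.092)"
```

```text
time_s: 28.05
position: [0.646, 0.1845, 0.3665]
tcp_rot: [[-0.004, 0.957, 0.291], [-0.001, 0.291, -0.957], [-1.0, -0.004, -0.0]]
force: [-0.6, 0.2, -0.4]
opening: 0.237
time_s: 28.15
position: [0.6458, 0.1836, 0.3674]
tcp_rot: [[-0.003, 0.957, 0.29], [-0.001, 0.29, -0.957], [-1.0, -0.004, -0.0]]
force: [-0.8, 0.5, -0.4]
opening: 0.234
grasp pt [0.6452 0.1835 0.2034] F [-0.8  0.5 -0.4] open 0.234 t 28.15 tool offset [ 0.1114  0.0017 -0.0005] tilt [-3.5e-03 -8.0e-04 -1.0e+00] jaw [ 0.29  -0.957 -0.   ]
```

```bash
python3 -m crank '[{"offset":[0.02,0.0003,0],"spin":0},{"offset":[0.025,0,0],"spin":0},{"offset":[0.025,0,0],"spin":0},{"offset":[0.02,0,0],"spin":0},{"offset":[0.01,0,0],"spin":0},{"offset":[0.005,0,0],"spin":0},{"offset":[0,0,0],"spin":0},{"offset":[0,0,0],"spin":0}]' 
python3 -c "
from h import *
go(.6463,.1844,.092)"
```

```text
time_s: 28.95
position: [0.6473, 0.1843, 0.2648]
tcp_rot: [[0.002, 0.957, 0.29], [0.0, 0.29, -0.957], [-1.0, 0.002, 0.0]]
force: [0.3, -0.8, -1.1]
opening: 0.233
grasp pt [0.6476 0.1843 0.1008] F [ 0.3 -0.8 -1.1] open 0.233 t 28.95 tool offset [ 0.0088 -0.0012 -0.0005] tilt [ 1.9e-03  2.0e-04 -1.0e+00] jaw [ 0.29  -0.957  0.   ]
```

```bash
python3 -m crank '[{"offset":[0.003,-0.0007,0],"spin":0},{"offset":[0.002,0,0],"spin":0},{"offset":[0.001,0,0],"spin":0},{"offset":[0.001,0,0],"spin":0},{"offset":[0.0005,0,0],"spin":0},{"offset":[0,0,0],"spin":0},{"offset":[0,0,0],"spin":0}]' 
python3 -c "
from h import *
go(.6463,.1844,.092)"
```

```text
time_s: 29.65
position: [0.6462, 0.1842, 0.2562]
tcp_rot: [[-0.0, 0.957, 0.291], [0.0, 0.291, -0.957], [-1.0, -0.0, -0.0]]
force: [-1.3, 0.6, 0.2]
opening: 0.237
grasp pt [0.6462 0.1842 0.0922] F [-1.3  0.6  0.2] open 0.237 t 29.65 tool offset [ 0.0002  0.0001 -0.0001] tilt [-0.  0. -1.] jaw [ 0.291 -0.957 -0.   ]
```

No clear contact yet, so I'll go slightly lower.

```bash
python3 -m crank '[{"offset":[0.0005,0,0],"spin":0},{"offset":[0.0005,0,0],"spin":0},{"offset":[0,0,0],"spin":0},{"offset":[0,0,0],"spin":0}]' 
python3 -c "
from h import *
go(.6463,.1844,.092)"
```

```text
time_s: 30.05
position: [0.6464, 0.1843, 0.2559]
tcp_rot: [[0.001, 0.957, 0.291], [0.0, 0.291, -0.957], [-1.0, 0.001, 0.0]]
force: [-0.4, 0.6, 4.1]
opening: 0.236
grasp pt [0.6465 0.1843 0.0919] F [-0.4  0.6  4.1] open 0.236 t 30.05 tool offset [-0.0001 -0.0002 -0.0002] tilt [ 1.e-03  2.e-04 -1.e+00] jaw [ 0.291 -0.957  0.   ]
```

```bash
python3 -m crank '[{"offset":[0,0,0],"spin":0},{"offset":[0,0,0],"spin":0},{"offset":[0,0,0],"spin":0},{"offset":[0,0,0],"spin":0},{"offset":[-0.01,0,0],"spin":0},{"offset":[-0.02,0,0],"spin":0},{"offset":[-0.03,0,0],"spin":0},{"offset":[-0.03,0,0],"spin":0},{"offset":[-0.03,0,0],"spin":0},{"offset":[0,0,0],"spin":0}]' 0.045
python3 -m crank '[{"offset":[0,-0.01,0.02],"spin":0},{"offset":[0,-0.015,0.04],"spin":0},{"offset":[0,-0.015,0.04],"spin":0},{"offset":[0,-0.015,0.04],"spin":0},{"offset":[0,-0.015,0.04],"spin":0},{"offset":[0,-0.015,0.04],"spin":0},{"offset":[0,-0.015,0.04],"spin":0},{"offset":[0,-0.015,0.04],"spin":0},{"offset":[0,-0.01,0.02],"spin":0},{"offset":[0,0,0],"spin":0},{"offset":[0,0,0],"spin":0}]'
python3 - <<'E'
from h import *
from rig import bot
s=bot.capture("side"); c=bot.capture("top")
cv2.imwrite("pics/s7.png",cv2.resize(s["pixels"][120:330,160:420],(0,0),fx=3,fy=3,interpolation=2))
cv2.imwrite("pics/t7.png",cv2.resize(c["pixels"][110:280,120:320],(0,0),fx=3.4,fy=3.4,interpolation=2))
M={"small":(.461,.2445,.065,.0205),"med":(.5227,.2245,.076,.0205),"large":(.5845,.2043,.084,.0225),"bottle":(.6463,.1844,.110,.011),"vw":(.572,-.0775,.052,.011),"vb":(.4432,-.3235,.06,.011)}
for nm,cam in(("top",c),("side",s)):
    X=cloud(cam).reshape(-1,3)
    for n,(x,y,z,r) in M.items():
        k=(np.hypot(X[:,0]-x,X[:,1]-y)<.033)&(X[:,2]>.03)&(X[:,2]<.13)
        Q=X[k]; 
        if len(Q)<10: print(nm,n,"none");continue
        t=np.percentile(Q[:,2],98); L=Q[Q[:,2]>t-.006]
        (cx,cy),rr=cv2.minEnclosingCircle(L[:,:2].astype(np.float32))
        print(nm,n,"top",t.round(4),"d mean",(L[:,:2].mean(0)-[x,y]).round(4),"d circ",round(cx-x,4),round(cy-y,4),"r",round(rr,4),len(L))
go(.5,0,.2)
E
```

```text
time_s: 31.05
position: [0.6476, 0.1845, 0.3814]
tcp_rot: [[0.012, 0.957, 0.291], [0.001, 0.291, -0.957], [-1.0, 0.011, 0.002]]
force: [0.2, 0.2, 0.6]
opening: 0.518
time_s: 32.15
position: [0.6192, -0.1585, 0.3746]
tcp_rot: [[-0.001, 0.957, 0.289], [0.001, 0.289, -0.957], [-1.0, -0.001, -0.002]]
force: [-0.2, 0.5, -0.1]
opening: 0.516
top small top 0.0677 d mean [-0.0005 -0.0003] d circ -0.0006 -0.0003 r 0.0201 257
top med top 0.0781 d mean [-0.0014 -0.0008] d circ -0.0016 -0.0009 r 0.0205 268
top large top 0.0865 d mean [-0.001   0.0007] d circ -0.0008 0.001 r 0.0223 303
top bottle top 0.1073 d mean [-0.0005 -0.0005] d circ -0.0017 -0.001 r 0.0038 12
top vw top 0.0551 d mean [-0.0006 -0.0009] d circ -0.0008 -0.001 r 0.0103 63
top vb top 0.0621 d mean [ 0.     -0.0006] d circ -0.0002 -0.0005 r 0.0105 73
side small top 0.0661 d mean [0.0014 0.0029] d circ 0.0004 0.0018 r 0.0213 281
side med top 0.0759 d mean [0.0003 0.0026] d circ 0.0007 0.0005 r 0.0212 269
side large top 0.0842 d mean [0.0004 0.0043] d circ -0.0 0.0019 r 0.0244 303
side bottle top 0.1056 d mean [0.0015 0.003 ] d circ 0.001 0.0027 r 0.0041 22
side vw top 0.0532 d mean [0.0015 0.0014] d circ 0.0019 -0.0002 r 0.0132 41
side vb top 0.0607 d mean [0.0024 0.0036] d circ 0.0027 0.0017 r 0.0106 29
grasp pt [ 0.6193 -0.1569  0.2109] F [0.3 0.3 0. ] open 0.518 t 32.25 tool offset [ 0.0111 -0.0684 -0.1849] tilt [-9.e-04  9.e-04 -1.e+00] jaw [ 0.292 -0.957 -0.001]
```

```bash
sleep 1
```

```text
(no output)
```

View pics/s7.png

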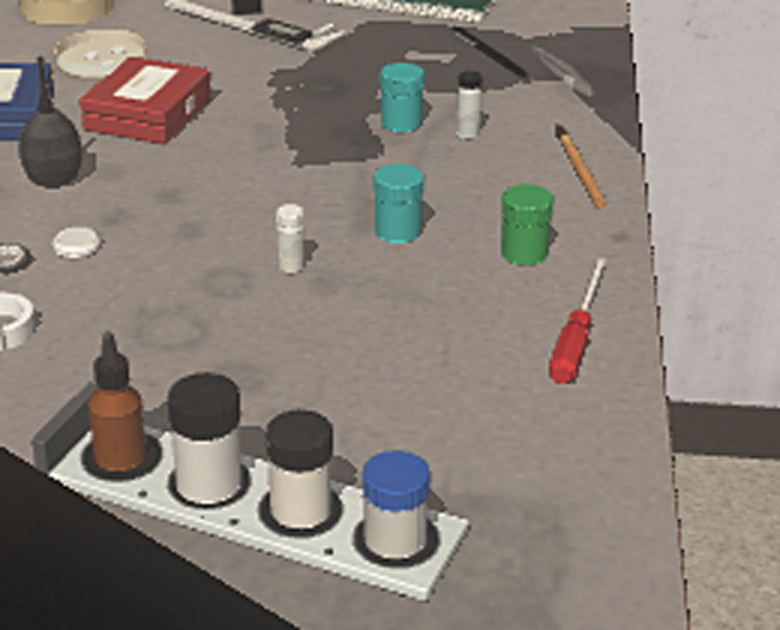

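View pics/t7.png

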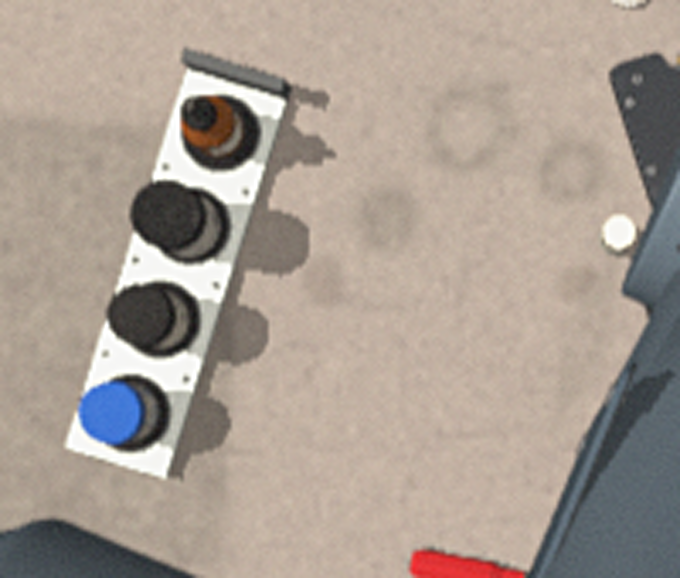

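All four stand upright within about 3 mm of their mark centres in both views. The vials are where they were and the gripper is clear, so I'm handing in.

```bash
python3 -c "
from rig import bot
print(bot.hand_in())"
```

```text
the job is handed in; nothing more can be done
None
```

The job is done and handed in at about 32 s of the 112 s allowed. From the open end, the rack now holds the 53, 64 and 72 mm canisters, then the dropper bottle on the mark next to the end plate. I gripped the canisters by body and lid and the bottle by its cap, and set each one down until light contact (4–13 N).

- **Placement:** after I moved the arm clear, both cameras showed all four pieces upright, with axes about 1–3 mm from their mark centres (limit 12 mm).
- **Heights:** the lid tops were at the heights expected for standing on the rack. The bottle's thin tip read 105–107 mm against the expected 110 mm; I put this down to sparse depth on the tip.
- **Vials:** both stand upright within about 3 mm of where they started, which is within measurement error.
- **Look-alikes:** the green and turquoise pots were not touched.
- **Disagreement:** the two cameras differed by 1–2 mm at first and up to about 4 mm in the final check, so I aimed at the average of the two.

No other check failed.

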